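# Wind the music base through its guard

## Robot

A 6-joint arm with a two-finger parallel gripper is mounted at the origin on the work surface. World frame = base frame: x ahead of the robot, y to its left, z up, the work surface at z = 0. Lengths are in m, angles in rad, forces in N, time in s.
With the tool pointing down it reaches from about 0.225 to 0.875 m from the base axis. Payload 3.4 kg.
Tool frame: the origin (TCP) lies between the finger pads; the fingertips stand 8 mm ahead of it and the grasp point (between the pads) lies 11 mm behind it; z points along the fingers, y is the line along which they close (so a half turn about z gives the same grasp; the last joint's range is limited). The gripper opens to 85 mm and grips with 20 to 120 N. Pads are 22 mm wide; open, the fingers measure 114 mm over their backs; the gripper's body (76 mm by 85 mm) begins 54 mm behind the grasp point. The pads swing forward as they close: fully open they stand 13 mm farther back than shut.
Start: joints at [1.02, 0.276, 1.505, -0, 1.361, -0.121], TCP at [0.24, 0.523, 0.239] pointing down, gripper open.
Joint ranges: [-2.89, 2.89], [-0.75, 2.08], [0.22, 2.7], [-1.18, 4.32], [0.11, 2.71], [-2.7, 2.7]. Speed limits (rad/s): [2.57, 2.57, 3.14, 3.14, 3.14, 3.14].

## Interface

Orientations are given as a unit quaternion [w, x, y, z].
In Python, from rig import manip gives the robot as it stands.
- The arm moves only by the tool move_arm, never from a script. Its argument "deltas" is a list that holds one entry, the list of rows, each a list of 5 numbers: the shift along the tool's x, y, z normalised to -1 to 1, where 1 is 80 cm, then the turn about the tool's z normalised to -1 to 1, where 1 is 120 degrees, then the closure, from -1 (fully open) to 1 (shut). In form: [[[tx, ty, tz, twist, grip], ...]]. A call has 1 to 12 rows; each row is the pose to reach, as a shift and turn from the pose commanded when the call began, along the tool's axes at that moment; what a row does not reach only later rows make up. A row lasts 1/10 s, in which the tool goes at most 50 mm and 8.59 degrees, less where a joint would pass 70% of its speed; a pose out of reach is approached as far as the arm can. A call with a number of a shift or a turn outside -1 to 1 is refused whole. A call with a gripper value outside its range is refused whole. The fingers move at their own pace and stop on an object; "squeeze" is the grip in N (left out, the last holds). Time passes only in rows, so rows that repeat a pose let the fingers close. It gives the time, the measured TCP pose, the force, the opening and the grip force at its end, in the units of the state.
- manip.get_state(): the state, without advancing time (a new reading comes with each control period).
- manip.get_image(name): name is "scene" or "top"; returns the picture (420x560x3 uint8, red, green, blue); there is no depth.
- manip.camera_params(name): a dict with "fx", "fy", "cx", "cy" (pixels), "R" (3x3) and "t" (3): a world point X has camera coordinates R X + t. Camera axes: x right, y down, z forward; pixel columns grow to the right and rows downward; lengths in m; the calibration is good to about 2 mm. A picture is of the moment at which its call begins. camera_params takes no time and is no camera call.
- manip.sign_off(): hands the job in; it is judged then, once.
The state is a dict: "clock": time; "qpos": joint angles; "qd": joint speeds; "effort": joint torques, N m; "position": TCP position; "ee_rot": TCP orientation; "contact_force": force on the tool from outside, world axes, zero at the start; "moment": the same for the moment, N m; "width": finger opening in m; "gripper_force": force on a finger pad.
Only numpy, scipy, OpenCV 4.12 (cv2) and the standard library are available. Lean on these libraries where they do the work, as an engineer would, in place of code of your own. Each camera call takes 0.05 s, during which the arm holds its last target. There are 200 camera calls.

## Task

Take the forked T-key from its stand, reach with it through the hole of the brass guard in the upturned beech base and wind the recessed winder clockwise until it is fully wound against its stop. Feel for the fit and the stop: press only lightly, do not overwind, do not push on the guard, and touch the base with the key only. Then put the key back upright in its stand and leave the other things on the shelf undisturbed.

Things in the scene. Friction and masses are not known exactly. Their poses are not given: they have to be found in the camera images.
- base: turned beech base of a snow globe, fixed, upside down between four dark dowels (30 mm high, 63 mm from the axis): round, 110 mm across, 65 mm high, with a well of about 42 to 54 mm across down its axis. Origin: centre of its underside on the shelf, z up; x is the zero direction for the winder.
- guard: square brass plate 60 x 60 x 3 mm screwed over the well of the base, with a round hole of 28 mm at its centre, the only way in. Fixed to the base, same axes. Origin: centre of its underside, 3 mm below the mouth of the hole. Pushing on it with 20 N or more bends it.
- mouth (a point): centre of the guard's hole at its top face, 68 mm above the shelf; axes as of the base. On the hole's axis below sits the steel winder: a 20 mm disc with an upright bar on it, 18 mm long, 4 mm thick, 5 mm high, to be taken by the key's fork. The top of the bar lies anywhere from 19 to 35 mm below this point (not measured).
- winder (a joint): turn of the winder, rad, growing clockwise seen from above; hard stop, fully wound, at 1.30; starts between 0.6 and 0.9. The bar's long direction is the base's x turned clockwise by this reading, but the movement is built in up to 0.35 rad off, either way, which is not measured. Turns against about 0.05 N m of friction, stays where left; half a turn looks the same.
- plunge (a joint): how far the winder is pressed down on its spring, m: 0 free, 0.005 bottomed. About 1.6 N starts it, then 1.1 N per mm. Pressing it more than 4 mm (about 6 N) damages it.
- movement (a joint): how far the whole music movement has been wrenched round in its seat, rad, 0 at the start, clockwise positive. It gives way only at about 0.25 N m, that is when the winder is forced on past its stop; more than 0.1 is damage.
- key: forked T-key, 91 mm tall, about 110 g, standing fork down in its stand. Origin: centre of the fork's lower end; z up the shaft. Fork: two brass prongs 16 mm long (along x), 3.5 mm thick, with a slot between them 7 mm wide and 7 mm deep that runs along x; 14 x 16 mm overall, 21.3 mm across the corners. Half a turn gives the same key.
- key_handle (a point): centre of the key's wooden cross handle, 78 mm above the fork's lower end, axes as of the key: 46 mm long (x), 10 mm thick (y), 26 mm high, to be gripped across its thickness. Below it a brass shaft of 10 mm, which flares as a cone from 10 mm across at 23 mm to 21.4 mm at 8 mm above the fork's lower end.
- stand: square wooden block 70 x 70 x 38 mm, fixed, with one round upright hole of 28 mm, 30 mm deep, in the middle, in which the key stands loosely on the hole's floor at any yaw. Origin: centre of its underside, z up; the hole's floor is at z = 8 mm.
- tin: screw-top tin canister, 72 mm across, 105 mm high, loose bystander; origin: centre of its underside, z up
- bear: white ceramic bear cub, seated, about 60 mm across, 79 mm high, loose bystander; origin: centre of its underside, z up
- vane: copper weathervane figure on a dark wooden foot of 64 mm, arrow 90 mm long, 130 mm high, loose bystander; origin: centre of its underside, z up
- globe: blue glass globe of 72 mm on a cork foot, 82 mm high, loose bystander; origin: centre of its underside, z up
Not all that is in view belongs to the job. Of the things that look like the key, the middle-sized one is meant.

How it is judged:
By the outcome, as a careful person would: the job done as asked, in the order asked, and still so for the second after the job is handed in, with the robot touching nothing.
It also fails if it takes over 72 s, if anything falls off the work surface, if the arm or the gripper's body presses on something with over 40 N, if the wrist force passes 120 N, or if a joint passes its speed limit or range.

## Working session

There is one attempt and no reset: what is moved stays moved. The work goes in short steps, Python scripts to look and compute and a tool call to move; the robot and the scene stay as the last step left them, time stands still between calls to the robot, and variables do not carry over. Pictures are saved under pics/ and viewed, at most 10 in all, crops included, and the job is handed in when it is done.

Besides the shell and the picture viewer there is one more tool, called as a command line: name --argument value ..., lists and objects as JSON in quotes. move_arm: Moves the arm, as the interface text tells. Scaled input: -1 to 1 covers 80 cm each way for a shift and 120 degrees each way for a turn. Its arguments: {"type":"object","properties":{"deltas":{"type":"array","items":{"type":"array","items":{"type":"array","items":{"type":"number","minimum":-1,"maximum":1}}}},"squeeze":{"type":"number"}},"required":["deltas"]}

```bash
mkdir -p pics
python3 - <<'E'
from rig import manip
import cv2
for n in("scene","top"):
    im=manip.get_image(n); cv2.imwrite(f"pics/{n}0.png",im[:,:,::-1])
    c=manip.camera_params(n); print(n,c)
print(manip.get_state())
E
```

```text
scene {'fx': 401.376561699455, 'fy': 401.376561699455, 'cx': 271.82605582604975, 'cy': 207.6113889852131, 'R': array([[-0.75136539,  0.65961172,  0.01903767],
       [ 0.48758519,  0.574387  , -0.65752585],
       [-0.44464675, -0.48475968, -0.75319142]]), 't': array([ 0.39127174, -0.21656062,  1.02812259])}
top {'fx': 441.96236320514004, 'fy': 441.96236320514004, 'cx': 278.29945308719283, 'cy': 202.93483316726193, 'R': array([[ 0.00810052, -0.99964561, -0.02535796],
       [-0.98407044, -0.00346545, -0.17774521],
       [ 0.17759434,  0.02639385, -0.98374977]]), 't': array([0.00249427, 0.54563837, 0.87732384])}
{'clock': 0.1, 'qpos': array([ 1.02001572e+00,  2.76537688e-01,  1.50601609e+00, -1.59031948e-05,
        1.36068888e+00, -1.21038376e-01]), 'qd': array([-1.40219848e-03, -3.17750867e-03, -4.13024868e-03, -5.60170004e-05,
       -7.83729623e-04, -1.77803267e-03]), 'effort': array([ 6.98714248e-04, -4.17697585e+01, -2.46405387e+01, -5.16348632e-05,
        5.88865281e-03, -8.91393626e-09]), 'position': array([0.23935451, 0.52231009, 0.238519  ]), 'ee_rot': array([-2.64602236e-04,  2.13219809e-01,  9.77003906e-01, -7.81454374e-04]), 'contact_force': array([ 0.1125968 , -0.55707142, -0.74251953]), 'moment': array([-0.02156118, -0.01363106, -0.02513776]), 'gripper_force': 0.0, 'width': 0.08540743155559394}
```

View pics/scene0.png

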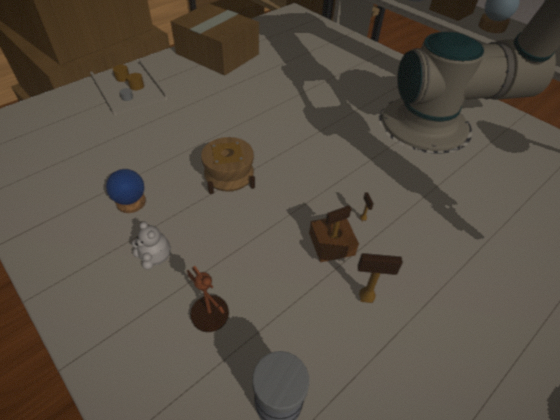

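View pics/top0.png

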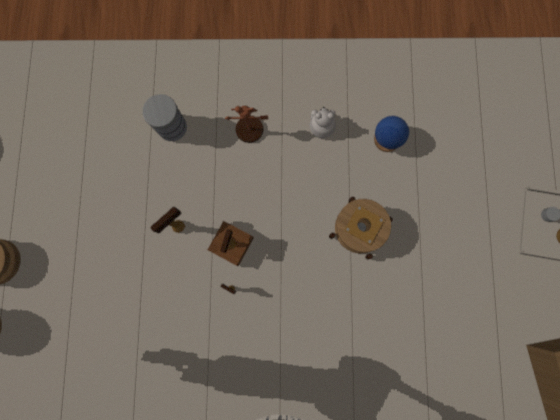

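Run:
```python
import cv2,numpy as np
t=cv2.imread("pics/top0.png");s=cv2.imread("pics/scene0.png")
f=lambda im,x,y,w,h,k:cv2.resize(im[y:y+h,x:x+w],None,fx=k,fy=k,interpolation=cv2.INTER_CUBIC)
a=f(t,326,188,80,80,5);b=f(t,195,205,80,80,5)
c=f(s,190,125,80,40,5);d=f(s,300,190,80,40*2,5)[:200*2]
im=np.hstack([a,b]);im=np.clip(im.astype(float)*1.8,0,255).astype('uint8')
cv2.imwrite("pics/c1.png",im)
c=f(s,190,120,80,80,5);im=np.hstack([c,d]);im=np.clip(im.astype(float)*1.8,0,255).astype('uint8')
cv2.imwrite("pics/c2.png",im)
```

```text
(no output)
```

View pics/c1.png

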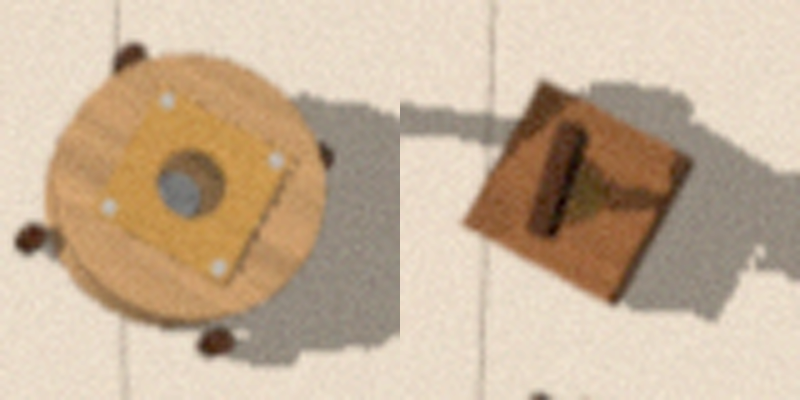

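View pics/c2.png

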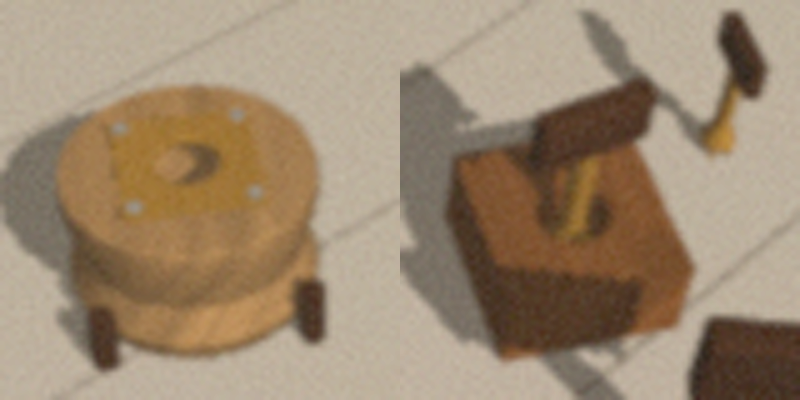

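Candidates for the key: the large one at top image (168,222), the middle one standing in the stand at (227,241), and the small one at (229,289). The crop confirms the middle-sized one stands in the square block. The hole centre of the guard is at about top (364,225), and the guard screws are clearly visible.

```bash
cat > h.py <<'E'
import numpy as np,cv2
from rig import manip
C={n:manip.camera_params(n) for n in("scene","top")}
def bp(n,uv,z):
    c=C[n];R,t=np.array(c["R"]),np.array(c["t"])
    d=R.T@np.array([(uv[0]-c["cx"])/c["fx"],(uv[1]-c["cy"])/c["fy"],1]);o=-R.T@t
    return o+d*(z-o[2])/d[2]
def pj(n,X):
    c=C[n];p=np.array(c["R"])@X+c["t"];return np.array([c["fx"]*p[0]/p[2]+c["cx"],c["fy"]*p[1]/p[2]+c["cy"]])
def crop(n,x,y,w,h,k,fn,m=1,g=1.8):
    im=np.mean([manip.get_image(n).astype(float) for _ in range(m)],0)[y:y+h,x:x+w,::-1]
    cv2.imwrite(fn,cv2.resize(np.clip(im*g,0,255).astype('uint8'),None,fx=k,fy=k,interpolation=cv2.INTER_CUBIC))
def q(u,v,x,y,k): return np.array([x+(u+.5)/k-.5,y+(v+.5)/k-.5])
E
python3 - <<'E'
from h import *
np.set_printoptions(precision=4,suppress=True)
T=lambda u,v:q(u,v,326,188,5)
P=lambda u,v:q(u-400,v,195,205,5)
S=[bp("top",T(*p),.068) for p in((167,100),(276,160),(218,267),(109,206))]
print("screws",S,np.mean(S,0)); 
for i in range(4):
    d=S[(i+1)%4]-S[i];print(np.hypot(*d[:2]),np.degrees(np.arctan2(d[1],d[0])))
print("hole",bp("top",T(191,184),.068))
Q=lambda u,v:q(u,v,190,120,5)
S2=[bp("scene",Q(*p),.068) for p in((119,129),(237,115),(255,191),(134,207))]
print("scene screws mean",np.mean(S2,0),"hole",bp("scene",Q(187,163),.068))
# stand top corners
K=[bp("top",P(*p),.038) for p in((543,80),(693,160),(614,303),(463,222))]
print("stand",np.mean(K,0))
for i in range(4):
    d=K[(i+1)%4]-K[i];print(np.hypot(*d[:2]),np.degrees(np.arctan2(d[1],d[0])))
h1=bp("top",P(556,180),.087);h2=bp("scene",q(197,122,300,190,5),.087);print("handle",h1,h2)
a,b=bp("top",P(572,122),.099),bp("top",P(541,236),.099);d=b-a;print("ends",a,b,np.hypot(*d[:2]),np.degrees(np.arctan2(d[1],d[0])))
crop("top",351,212,26,26,20,"pics/hole.png",16,2.2)
E
```

```text
screws [array([ 0.5331, -0.1595,  0.068 ]), array([ 0.5086, -0.2028,  0.068 ]), array([ 0.4651, -0.1782,  0.068 ]), array([ 0.4895, -0.1351,  0.068 ])] [ 0.4991 -0.1689  0.068 ]
0.04981403094579643 -119.45213791143753
0.050001960332904334 150.51140287583783
0.04961101648639051 60.48586858126268
0.04994856504049881 -29.255725406101057
hole [ 0.4986 -0.1683  0.068 ]
scene screws mean [ 0.4972 -0.1712  0.068 ] hole [ 0.4983 -0.1694  0.068 ]
stand [0.4626 0.1059 0.038 ]
0.07233977488053252 -117.61190667508932
0.067524989423221 151.9731533934197
0.07215461550500354 62.69486106177494
0.06791021553171502 -27.867398732046954
handle [0.4624 0.1082 0.087 ] [0.459  0.1065 0.087 ]
ends [0.4842 0.1008 0.099 ] [0.4395 0.1117 0.099 ] 0.046013352463743384 166.34156192169445
```

View pics/hole.png

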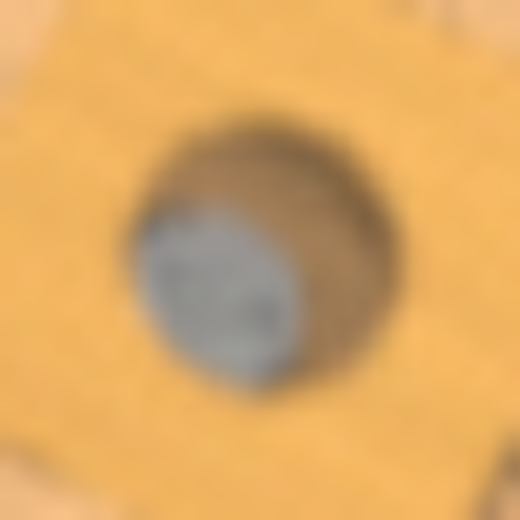

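The hole shows the grey winder disc at zoom (130–300, 205–390), with faint dark spots at (175,275) and (265,310). I'll stretch the contrast of this same picture.

Run:
```python
from h import *
np.set_printoptions(precision=1,suppress=True)
im=np.mean([manip.get_image("top").astype(float) for _ in range(24)],0)[212:238,351:377]
np.save("hole.npy",im)
g=im[8:21,5:18].mean(2);print(g)
g=cv2.resize(im.astype('f4').mean(2),None,fx=20,fy=20,interpolation=cv2.INTER_CUBIC)
cv2.imwrite("pics/hole2.png",np.clip((g-35)*255/40,0,255).astype('uint8'))
m=np.array([.4989,-.1690,.068])
for dz in(.019,.024,.030,.035):
    print(dz,(pj("top",m-[0,0,dz])-[351,212]+.5)*20-.5)
```

```text
[[79.2 78.  69.5 60.7 57.4 55.7 54.1 53.3 52.2 49.8 46.6 47.  53.1]
 [79.  75.2 62.9 56.6 57.  57.4 57.3 56.2 54.4 53.2 50.8 47.9 47. ]
 [76.2 69.1 54.6 54.8 57.8 61.9 60.9 58.7 56.9 55.  53.7 51.8 47.7]
 [74.6 63.5 55.  60.6 63.9 65.4 66.  63.5 60.1 56.7 56.7 55.1 51.1]
 [74.6 64.7 64.5 67.  67.5 68.  67.8 67.9 64.6 59.8 57.2 56.3 54.5]
 [75.8 68.1 66.9 63.1 65.4 66.2 66.4 67.2 67.2 62.5 56.3 55.9 56.5]
 [77.6 73.  69.1 63.9 65.2 66.7 66.6 66.7 67.6 64.9 55.  55.  55.4]
 [78.9 77.7 73.2 67.4 64.5 66.2 65.7 62.8 62.2 63.8 55.7 54.9 54.6]
 [79.1 79.4 75.4 67.6 66.3 66.8 67.8 65.  63.6 62.7 55.6 54.8 56.3]
 [78.9 78.8 78.4 70.6 67.8 68.5 69.7 68.6 65.9 58.2 53.8 55.2 58.7]
 [79.  79.4 78.1 76.3 73.4 69.2 68.9 66.6 58.8 53.2 55.1 60.7 67. ]
 [78.9 78.9 78.  78.4 77.3 73.8 71.6 68.6 61.4 62.8 67.9 71.7 74.4]
 [78.2 78.4 78.8 78.9 79.  77.2 76.7 74.2 74.4 75.9 77.3 78.8 77.6]]
0.019 [241.9 278.9]
0.024 [234. 285.]
0.03 [224.8 292.3]
0.035 [217.1 298.3]
```

View pics/hole2.png

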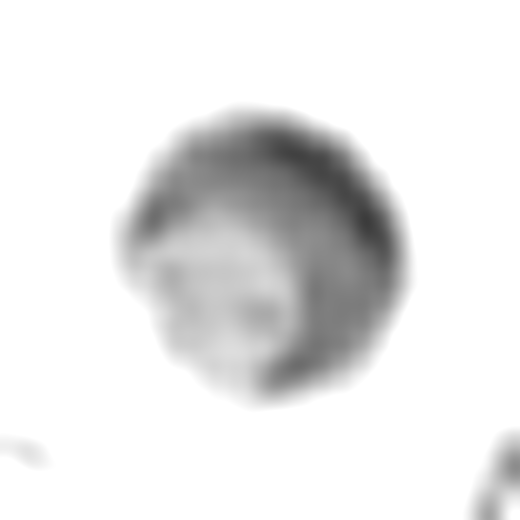

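The stretched crop shows a faint dark streak, the bar's side, from zoom (170,275) to (262,312). It lies near the axis projected for a deep bar, roughly along world yaw 68° ±15°. I'll go to the key now.

```bash
cat >> h.py <<'E'
def go(x,y,z,yaw):
    s=manip.get_state();w,a,b,c=s["ee_rot"]
    R=np.array([[1-2*(b*b+c*c),2*(a*b-c*w),2*(a*c+b*w)],[2*(a*b+c*w),1-2*(a*a+c*c),2*(b*c-a*w)],[2*(a*c-b*w),2*(b*c+a*w),1-2*(a*a+b*b)]])
    yw=np.degrees(np.arctan2(R[1,0],R[0,0]));d=R.T@(np.array([x,y,z])-s["position"])
    tw=-((yaw-yw+180)%360-180)
    print("yaw",yw.round(2),"pos",s["position"].round(4),"row",(d/.8).round(5),round(tw/120,5),"F",s["contact_force"].round(2),"M",s["moment"].round(3),"w",s["width"].round(4),"t",s["clock"])
E
python3 -c "
from h import *
go(.4615,.1065,.16,166.3)"
```

```text
Traceback (most recent call last):
  File "h.py", line 19, in go
    print("yaw",yw.round(2),"pos",s["position"].round(4),"row",(d/.8).round(5),round(tw/120,5),"F",s["contact_force"].round(2),"M",s["moment"].round(3),"w",s["width"].round(4),"t",s["clock"])
                                                                                                                                                            ^^^^^^^^^^^^^^^^
AttributeError: 'float' object has no attribute 'round'
```

```bash
sed -i 's/s\["width"\].round(4)/round(s["width"],4)/' h.py; python3 -c "
from h import *
go(.4615,.1065,.16,166.3)"
```

```text
yaw 155.38 pos [0.2396 0.5227 0.2393] row [-0.46893 -0.35741  0.0991 ] -0.09103 F [-0.66  0.46  0.33] M [-0.003 -0.     0.034] w 0.0851 t 2.1
```

move_arm --deltas '[[[-0.4689,-0.3574,0.0991,-0.091,-1],[-0.4689,-0.3574,0.0991,-0.091,-1],[-0.4689,-0.3574,0.0991,-0.091,-1],[-0.4689,-0.3574,0.0991,-0.091,-1],[-0.4689,-0.3574,0.0991,-0.091,-1],[-0.4689,-0.3574,0.0991,-0.091,-1],[-0.4689,-0.3574,0.0991,-0.091,-1],[-0.4689,-0.3574,0.0991,-0.091,-1],[-0.4689,-0.3574,0.0991,-0.091,-1],[-0.4689,-0.3574,0.0991,-0.091,-1],[-0.4689,-0.3574,0.0991,-0.091,-1],[-0.4689,-0.3574,0.0991,-0.091,-1]]]' --squeeze 30

```text
clock: 3.3
position: [0.4615, 0.1062, 0.1599]
ee_rot: [-0.0, 0.12, 0.993, 0.0]
contact_force: [-0.3, -0.6, 0.6]
width: 0.0856
gripper_force: 0.0
```

```bash
python3 -c "
from h import *
go(.4615,.1065,.075,166.3)"
```

```text
yaw 166.17 pos [0.4615 0.1062 0.1599] row [-5.0000e-05  3.6000e-04  1.0611e-01] -0.00104 F [-0.26 -0.59  0.63] M [ 0.016  0.058 -0.019] w 0.0856 t 3.3
```

move_arm --deltas '[[[0,0.0004,0.05,-0.001,-1],[0,0.0004,0.09,-0.001,-1],[0,0.0004,0.1061,-0.001,-1],[0,0.0004,0.1061,-0.001,0],[0,0.0004,0.1061,-0.001,0.6],[0,0.0004,0.1061,-0.001,1],[0,0.0004,0.1061,-0.001,1],[0,0.0004,0.1061,-0.001,1],[0,0.0004,0.1061,-0.001,1],[0,0.0004,0.1061,-0.001,1]]]' --squeeze 30

```text
clock: 4.3
position: [0.4621, 0.1068, 0.076]
ee_rot: [0.001, 0.118, 0.993, 0.0]
contact_force: [-0.5, 0.5, 6.2]
width: 0.0093
gripper_force: 34.3
```

```bash
python3 -c "
from h import *
go(.4615,.1065,.075,166.3)"
```

```text
yaw 166.41 pos [0.4621 0.1068 0.076 ] row [ 0.00066 -0.00055  0.00121] 0.00089 F [-0.5   0.51  6.17] M [-0.057  0.18   0.003] w 0.0093 t 4.3
```

move_arm --deltas '[[[0,0,-0.02,0,1],[0,0,-0.05,0,1],[0,0,-0.09,0,1],[0,0,-0.13,0,1],[0,0,-0.14,0,1],[0,0,-0.14,0,1],[0,0,-0.14,0,1]]]' --squeeze 50

```text
clock: 5.0
position: [0.4605, 0.1067, 0.1858]
ee_rot: [-0.001, 0.118, 0.993, -0.0]
contact_force: [-0.9, 0.1, -2.5]
width: 0.0095
gripper_force: 50.6
```

```bash
python3 -c "
from h import *
go(.4988,-.169,.16,76)
print(pj('top',[.462,.107,.11]),pj('scene',[.462,.107,.11]))
"
```

```text
yaw 166.4 pos [0.4605 0.1067 0.1858] row [-0.12764 -0.32364  0.03215] 0.75337 F [-0.86  0.13 -2.46] M [ 0.002 -0.016  0.005] w 0.0095 t 5.0
[224.72746762 239.71830366] [339.97705168 206.34846761]
```

move_arm --deltas '[[[-0.1276,-0.3236,0.0322,0.7534,1],[-0.1276,-0.3236,0.0322,0.7534,1],[-0.1276,-0.3236,0.0322,0.7534,1],[-0.1276,-0.3236,0.0322,0.7534,1],[-0.1276,-0.3236,0.0322,0.7534,1],[-0.1276,-0.3236,0.0322,0.7534,1],[-0.1276,-0.3236,0.0322,0.7534,1],[-0.1276,-0.3236,0.0322,0.7534,1],[-0.1276,-0.3236,0.0322,0.7534,1],[-0.1276,-0.3236,0.0322,0.7534,1],[-0.1276,-0.3236,0.0322,0.7534,1],[-0.1276,-0.3236,0.0322,0.7534,1]]]'

```text
clock: 6.2
position: [0.4987, -0.1683, 0.1592]
ee_rot: [-0.002, 0.788, 0.616, -0.001]
contact_force: [0.4, -0.4, -2.0]
width: 0.0087
gripper_force: 50.5
```

Run:
```python
from h import *
go(.4988,-.169,.16,76)
# side view of key above the hole
a=[manip.get_image("scene").astype(float) for _ in range(6)];a=np.mean(a,0)[100:180,180:280,::-1]
b=[manip.get_image("top").astype(float) for _ in range(6)];b=np.mean(b,0)[185:265,325:425,::-1]
im=np.hstack([a,b])*1.8
cv2.imwrite("pics/near.png",cv2.resize(np.clip(im,0,255).astype('uint8'),None,fx=4,fy=4,interpolation=cv2.INTER_CUBIC))
s=manip.get_state()["position"]
f=s+[0,0,.011-.078]
for X in (f,f+[0,0,.078]): print((pj("scene",X)-[180,100]+.5)*4,(pj("top",X)-[325,185]+.5)*4)
print((pj("scene",[.4988,-.169,.068])-[180,100]+.5)*4)
```

```text
yaw 76.01 pos [ 0.4987 -0.1683  0.1592] row [-0.00086  0.00029 -0.001  ] 7e-05 F [ 0.37 -0.43 -1.95] M [ 0.003 -0.048  0.027] w 0.0087 t 6.2
[184.53542642 173.22305274] [167.00066659 149.80390023]
[173.35586491  44.45297869] [196.66974794 126.22692563]
[189.60138169 211.60545528]
```

View pics/near.png

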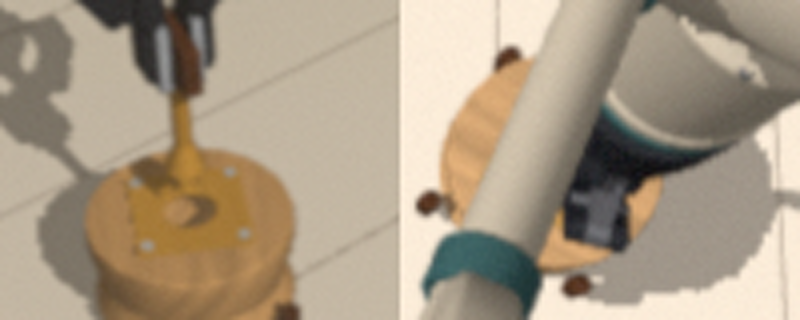

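The scene half shows the fork tip at (187,181), just above and behind the guard hole at (190,210). The hole projects where expected, and the key hangs within about 1 mm of plan. Lowering into the hole.

move_arm --deltas '[[[-0.001,0.0006,0.01,0,1],[-0.0015,0.0008,0.02,0,1],[-0.0015,0.0008,0.028,0,1],[-0.0015,0.0008,0.034,0,1],[-0.0015,0.0008,0.04,0,1],[-0.0015,0.0008,0.046,0,1],[-0.0015,0.0008,0.05,0,1],[-0.0015,0.0008,0.05,0,1]]]'

```text
clock: 7.6
position: [0.5, -0.17, 0.1209]
ee_rot: [-0.0, 0.788, 0.616, -0.0]
contact_force: [1.0, 0.0, -1.4]
width: 0.0095
gripper_force: 50.5
```

Run:
```python
from h import *
go(.4991,-.1693,.118,76)
```

```text
yaw 76.01 pos [ 0.5    -0.17    0.1209] row [ 0.00054 -0.00133  0.0036 ] 7e-05 F [ 1.03  0.05 -1.38] M [-0.013 -0.    -0.055] w 0.0095 t 7.6
```

move_arm --deltas '[[[0,0,0.0025,0,1],[0,0,0.005,0,1],[0,0,0.005,0,1],[0,0,0.005,0,1]]]'

```text
clock: 8.0
position: [0.5003, -0.1701, 0.1174]
ee_rot: [0.0, 0.788, 0.616, 0.0]
contact_force: [0.0, 0.0, -0.3]
width: 0.0094
gripper_force: 50.5
```

move_arm --deltas '[[[0,0,0.002,0,1],[0,0,0.0038,0,1],[0,0,0.0038,0,1],[0,0,0.0038,0,1]]]'

```text
clock: 8.4
position: [0.5003, -0.1701, 0.1142]
ee_rot: [-0.0, 0.788, 0.616, 0.0]
contact_force: [0.5, -0.6, -0.7]
width: 0.0095
gripper_force: 50.5
```

Run:
```python
from h import *
import time
for i in range(4):
    manip.get_image("scene"); go(.4991,-.1693,.118,76)
```

```text
yaw 76.0 pos [ 0.5003 -0.1701  0.1143] row [ 0.00063 -0.00172 -0.00459] 4e-05 F [-0.43 -0.48 -1.68] M [ 0.033 -0.004 -0.011] w 0.0091 t 8.45
yaw 76.01 pos [ 0.5003 -0.1701  0.1143] row [ 0.00064 -0.00176 -0.00459] 5e-05 F [ 0.44 -0.81 -1.18] M [-0.023  0.006  0.014] w 0.0091 t 8.5
yaw 76.01 pos [ 0.5003 -0.1701  0.1144] row [ 0.00064 -0.00177 -0.00452] 5e-05 F [-0.25  0.69 -1.02] M [-0.05   0.021 -0.032] w 0.0095 t 8.55
yaw 76.01 pos [ 0.5003 -0.1701  0.1144] row [ 0.00063 -0.00176 -0.00452] 7e-05 F [-0.03 -0.78 -1.16] M [ 0.047 -0.024  0.044] w 0.0096 t 8.6
```

move_arm --deltas '[[[0.0006,-0.0016,0.002,0,1],[0.0006,-0.0016,0.0038,0,1],[0.0006,-0.0016,0.0038,0,1],[0.0006,-0.0016,0.0038,0,1]]]'

```text
clock: 9.0
position: [0.4991, -0.1693, 0.1112]
ee_rot: [-0.0, 0.788, 0.616, 0.0]
contact_force: [-1.3, 0.7, -1.7]
width: 0.0092
gripper_force: 50.5
```

```bash
cat >> h.py <<'E'
def feel(n=6):
    F=[];M=[]
    for i in range(n):
        manip.get_image("scene");s=manip.get_state();F.append(s["contact_force"]);M.append(s["moment"])
    w,a,b,c=s["ee_rot"]
    print("F",np.mean(F,0).round(2),"M",np.mean(M,0).round(3),"pos",s["position"].round(4),"yaw",np.degrees(np.arctan2(2*(a*b+c*w),1-2*(b*b+c*c))).round(2),"t",s["clock"])
E
python3 -c "
from h import *
feel()"
```

```text
F [ 0.07 -0.32 -1.2 ] M [0.016 0.013 0.017] pos [ 0.4992 -0.1694  0.1113] yaw 76.01 t 9.3
```

Free weight reads −1.2 N. Continuing down.

move_arm --deltas '[[[0,0,0.002,0,1],[0,0,0.0038,0,1],[0,0,0.0038,0,1],[0,0,0.0038,0,1]]]'

```text
clock: 9.7
position: [0.4991, -0.1693, 0.1081]
ee_rot: [-0.0, 0.788, 0.616, -0.0]
contact_force: [0.0, -0.0, -0.4]
width: 0.0092
gripper_force: 50.5
```

```bash
python3 -c "
from h import *
feel(4)"
```

```text
F [ 0.23 -0.24 -1.12] M [-0.007  0.03  -0.012] pos [ 0.4992 -0.1693  0.1083] yaw 76.01 t 9.9
```

move_arm --deltas '[[[0,0,0.002,0,1],[0,0,0.003,0,1],[0,0,0.003,0,1],[0,0,0.003,0,1]]]'

```text
clock: 10.3
position: [0.4992, -0.1693, 0.1058]
ee_rot: [-0.0, 0.788, 0.616, 0.0]
contact_force: [0.2, 0.8, -1.6]
width: 0.009
gripper_force: 50.5
```

```bash
python3 -c "
from h import *
feel(4)"
```

```text
F [-0.26 -0.07 -0.85] M [0.012 0.014 0.004] pos [ 0.4992 -0.1693  0.1059] yaw 76.01 t 10.5
```

move_arm --deltas '[[[0,0,0.002,0,1],[0,0,0.003,0,1],[0,0,0.003,0,1],[0,0,0.003,0,1]]]'

```text
clock: 10.9
position: [0.4992, -0.1693, 0.1034]
ee_rot: [-0.0, 0.788, 0.616, 0.0]
contact_force: [-0.4, -0.3, -1.4]
width: 0.0093
gripper_force: 50.5
```

```bash
python3 -c "
from h import *
feel(4)"
```

```text
F [ 0.65 -0.05 -1.5 ] M [ 0.016 -0.015 -0.016] pos [ 0.4992 -0.1693  0.1035] yaw 76.01 t 11.1
```

move_arm --deltas '[[[0,0,0.002,0,1],[0,0,0.003,0,1],[0,0,0.003,0,1],[0,0,0.003,0,1]]]'

```text
clock: 11.5
position: [0.4994, -0.1694, 0.1012]
ee_rot: [0.0, 0.788, 0.616, 0.0]
contact_force: [-0.3, -0.3, 1.1]
width: 0.0091
gripper_force: 50.7
```

```bash
python3 -c "
from h import *
feel(4)"
```

```text
F [0.51 0.13 0.96] M [-0.001 -0.044 -0.002] pos [ 0.4994 -0.1694  0.1012] yaw 76.01 t 11.7
```

Contact at fork depth about 34 mm with a light 2 N. I'll turn clockwise a little to feel whether the fork is seated or resting on the bar.

move_arm --deltas '[[[0,0,0,0.04,1],[0,0,0,0.08,1],[0,0,0,0.08,1],[0,0,0,0.08,1]]]'

```text
clock: 12.1
position: [0.499, -0.1694, 0.1011]
ee_rot: [-0.0, 0.836, 0.548, -0.0]
contact_force: [-0.5, -0.1, 1.7]
width: 0.0092
gripper_force: 50.8
```

```bash
python3 -c "
from h import *
feel(8)"
```

```text
F [-0.48 -0.55  1.07] M [-0.178  0.172  0.007] pos [ 0.4991 -0.1694  0.101 ] yaw 66.43 t 12.5
```

move_arm --deltas '[[[0,0,0,0.04,1],[0,0,0,0.08,1],[0,0,0,0.08,1],[0,0,0,0.08,1]]]'

```text
clock: 12.9
position: [0.4992, -0.1692, 0.1011]
ee_rot: [-0.0, 0.879, 0.476, 0.0]
contact_force: [0.5, -0.3, 1.6]
width: 0.009
gripper_force: 50.8
```

```bash
python3 -c "
from h import *
feel(8)"
```

```text
F [-0.52 -0.02  0.94] M [-0.025  0.089  0.005] pos [ 0.4992 -0.1693  0.1011] yaw 56.82 t 13.3
```

move_arm --deltas '[[[0,0,0,0.04,1],[0,0,0,0.08,1],[0,0,0,0.08,1],[0,0,0,0.08,1]]]'

```text
clock: 13.7
position: [0.4993, -0.1693, 0.1011]
ee_rot: [0.0, 0.916, 0.401, 0.0]
contact_force: [-0.6, 0.5, 1.1]
width: 0.0092
gripper_force: 50.8
```

```bash
python3 -c "
from h import *
feel(8)"
```

```text
F [-0.02 -0.01  0.92] M [-0.039  0.003  0.012] pos [ 0.4993 -0.1693  0.1011] yaw 47.22 t 14.1
```

move_arm --deltas '[[[0,0,-0.003,0,1],[0,0,-0.003,-0.07,1],[0,0,-0.003,-0.14,1],[0,0,-0.003,-0.21,1],[0,0,-0.003,-0.28,1],[0,0,-0.003,-0.35,1],[0,0,-0.003,-0.38,1],[0,0,-0.003,-0.38,1],[0,0,0,-0.38,1],[0,0,0,-0.38,1],[0,0,0,-0.38,1]]]'

```text
clock: 15.2
position: [0.4992, -0.1693, 0.1012]
ee_rot: [-0.0, 0.69, 0.724, 0.0]
contact_force: [-0.2, 0.2, 1.7]
width: 0.0093
gripper_force: 50.8
```

```bash
python3 -c "
from h import *
feel(6)"
```

```text
F [0.04 0.19 0.84] M [0.039 0.046 0.014] pos [ 0.4992 -0.1693  0.1011] yaw 92.8 t 15.5
```

move_arm --deltas '[[[0,0,0,-0.05,1],[0,0,0,-0.1,1],[0,0,0,-0.1,1],[0,0,0,-0.1,1]]]'

```text
clock: 15.9
position: [0.4991, -0.1692, 0.1011]
ee_rot: [-0.0, 0.611, 0.792, 0.0]
contact_force: [-0.2, 1.4, 0.1]
width: 0.0093
gripper_force: 50.8
```

```bash
python3 -c "
from h import *
feel(6)"
```

```text
F [-0.05  0.16  1.14] M [ 0.124  0.074 -0.031] pos [ 0.4991 -0.1693  0.101 ] yaw 104.77 t 16.2
```

move_arm --deltas '[[[0,0,0,-0.05,1],[0,0,0,-0.1,1],[0,0,0,-0.1,1],[0,0,0,-0.1,1]]]'

```text
clock: 16.6
position: [0.499, -0.1693, 0.101]
ee_rot: [-0.0, 0.525, 0.851, -0.0]
contact_force: [-0.9, 0.2, 0.8]
width: 0.0094
gripper_force: 50.8
```

```bash
python3 -c "
from h import *
feel(6)"
```

```text
F [-1.    0.41  1.06] M [ 0.114  0.239 -0.008] pos [ 0.499  -0.1693  0.101 ] yaw 116.78 t 16.9
```

move_arm --deltas '[[[0,0,0,-0.05,1],[0,0,0,-0.1,1],[0,0,0,-0.1,1],[0,0,0,-0.1,1]]]'

```text
clock: 17.3
position: [0.4993, -0.1694, 0.1011]
ee_rot: [0.0, 0.433, 0.901, 0.0]
contact_force: [-0.6, 0.7, 1.1]
width: 0.0094
gripper_force: 50.9
```

```bash
python3 -c "
from h import *
feel(6)"
```

```text
F [-1.13  0.62  0.95] M [ 0.055  0.141 -0.004] pos [ 0.4993 -0.1694  0.1011] yaw 128.77 t 17.6
```

move_arm --deltas '[[[0,0,0,-0.05,1],[0,0,0,-0.1,1],[0,0,0,-0.12,1],[0,0,0,-0.12,1]]]'

```text
clock: 18.0
position: [0.4994, -0.1694, 0.1011]
ee_rot: [0.0, 0.316, 0.949, 0.0]
contact_force: [-1.1, 0.5, 1.2]
width: 0.0091
gripper_force: 50.8
```

```bash
python3 -c "
from h import *
feel(6)"
```

```text
F [-0.42  0.37  0.72] M [0.035 0.027 0.011] pos [ 0.4994 -0.1694  0.1011] yaw 143.18 t 18.3
```

move_arm --deltas '[[[0,0,-0.003,0,1],[0,0,-0.003,-0.07,1],[0.0005,-0.0004,-0.003,-0.14,1],[0.0005,-0.0004,-0.003,-0.21,1],[0.0005,-0.0004,-0.003,-0.28,1],[0.0005,-0.0004,-0.003,-0.35,1],[0.0005,-0.0004,-0.003,-0.42,1],[0.0005,-0.0004,-0.003,-0.49,1],[0.0005,-0.0004,-0.003,-0.557,1],[0.0005,-0.0004,-0.003,-0.557,1],[0.0005,-0.0004,0,-0.557,1],[0.0005,-0.0004,0,-0.557,1]]]'

```text
clock: 19.5
position: [0.4988, -0.1694, 0.101]
ee_rot: [0.0, -0.258, 0.966, -0.0]
contact_force: [0.4, -0.2, 1.0]
width: 0.0091
gripper_force: 50.9
```

```bash
python3 -c "
from h import *
feel(6)"
```

```text
F [-0.   -0.06  0.83] M [0.003 0.019 0.006] pos [ 0.4988 -0.1694  0.1012] yaw -149.98 t 19.8
```

Still on top. Sweeping clockwise from 210°.

move_arm --deltas '[[[0,0,0,0.04,1],[0,0,0,0.08,1],[0,0,0,0.1,1],[0,0,0,0.1,1]]]'

```text
clock: 20.2
position: [0.4988, -0.1695, 0.1012]
ee_rot: [0.0, -0.157, 0.988, -0.0]
contact_force: [0.6, 0.1, 1.4]
width: 0.0092
gripper_force: 50.8
```

```bash
python3 -c "
from h import *
feel(6)"
```

```text
F [0.42 0.1  0.84] M [-0.06  -0.044  0.004] pos [ 0.4988 -0.1695  0.1011] yaw -161.93 t 20.5
```

move_arm --deltas '[[[0,0,0,0.04,1],[0,0,0,0.08,1],[0,0,0,0.1,1],[0,0,0,0.1,1]]]'

```text
clock: 20.9
position: [0.4987, -0.1693, 0.1011]
ee_rot: [0.0, -0.053, 0.999, 0.0]
contact_force: [0.4, 0.9, 1.2]
width: 0.0092
gripper_force: 50.8
```

```bash
python3 -c "
from h import *
feel(6)"
```

```text
F [ 0.04 -0.21  1.17] M [-0.051 -0.021  0.021] pos [ 0.4987 -0.1693  0.101 ] yaw -173.93 t 21.2
```

move_arm --deltas '[[[0,0,0,0.04,1],[0,0,0,0.08,1],[0,0,0,0.12,1],[0,0,0,0.12,1]]]'

```text
clock: 21.6
position: [0.4986, -0.1693, 0.101]
ee_rot: [-0.0, 0.073, 0.997, 0.0]
contact_force: [1.0, -0.4, 1.5]
width: 0.0094
gripper_force: 50.8
```

```bash
python3 -c "
from h import *
feel(6)"
```

```text
F [ 0.   -0.28  1.09] M [-0.046  0.002 -0.018] pos [ 0.4986 -0.1693  0.101 ] yaw 171.69 t 21.9
```

Nothing dropped in over a full half turn, so the fork is probably sideways off the bar axis by more than the slot's 1.5 mm. I'll go back to about 72° and check the centring with a refined hole measurement and the side view.

move_arm --deltas '[[[0,0,-0.003,0.07,1],[0,0,-0.003,0.14,1],[0,0,-0.003,0.21,1],[0,0,-0.003,0.28,1],[0,0,-0.003,0.35,1],[0,0,-0.003,0.42,1],[0,0,-0.003,0.49,1],[0,0,-0.003,0.56,1],[0,0,-0.003,0.63,1],[0,0,-0.003,0.7,1],[0,0,-0.003,0.77,1],[0,0,-0.003,0.83,1]]]'

```text
clock: 23.1
position: [0.4982, -0.1691, 0.1029]
ee_rot: [-0.001, 0.81, 0.586, -0.0]
contact_force: [0.4, 0.2, -2.2]
width: 0.0092
gripper_force: 50.5
```

Run:
```python
from h import *
np.set_printoptions(precision=4,suppress=True)
im=np.load("hole.npy");k=20
g=cv2.resize(im.astype('f4').mean(2),None,fx=k,fy=k,interpolation=cv2.INTER_CUBIC)
for th in(70,72,74,76):
    m=(g<th).astype('uint8');cs,_=cv2.findContours(m,cv2.RETR_EXTERNAL,cv2.CHAIN_APPROX_NONE)
    c=max(cs,key=cv2.contourArea);e=cv2.fitEllipse(cv2.convexHull(c))
    uv=q(*e[0],351,212,k);print(th,e,uv,bp("top",uv,.068),"diam mm?")
a=np.mean([manip.get_image("scene").astype(float) for _ in range(10)],0)
np.save("sc.npy",a)
cv2.imwrite("pics/side.png",cv2.resize(np.clip(a[120:170,200:260,::-1]*1.8,0,255).astype('uint8'),None,fx=10,fy=10,interpolation=cv2.INTER_CUBIC))
s=manip.get_state();P=s["position"];f=P+[0,0,-.067];feel(1)
Z=lambda X:((pj("scene",X)-[200,120]+.5)*10-.5).round(1)
print("axis at z .068/.095",Z([P[0],P[1],.068]),Z([P[0],P[1],.095]),"mouth assumed",Z(np.array([.4988,-.1693,.068])))
```

```text
70 ((265.65679931640625, 254.34414672851562), (280.5405578613281, 296.41656494140625), 142.19003295898438) [363.8078 224.2422] [ 0.499  -0.1683  0.068 ] diam mm?
72 ((264.7383117675781, 254.30885314941406), (285.6750183105469, 305.2385559082031), 137.04940795898438) [363.7619 224.2404] [ 0.499  -0.1682  0.068 ] diam mm?
74 ((264.12884521484375, 254.79905700683594), (292.3395080566406, 312.82757568359375), 137.364013671875) [363.7314 224.265 ] [ 0.4989 -0.1682  0.068 ] diam mm?
76 ((264.3963317871094, 256.54931640625), (302.5458068847656, 325.0606994628906), 136.52671813964844) [363.7448 224.3525] [ 0.4987 -0.1682  0.068 ] diam mm?
F [-0.23 -0.02 -1.29] M [-0.002 -0.021  0.024] pos [ 0.4987 -0.1693  0.1034] yaw 72.08 t 23.65
axis at z .068/.095 [273.2 327.4] [264.5 226.4] mouth assumed [272.6 327.8]
```

View pics/side.png

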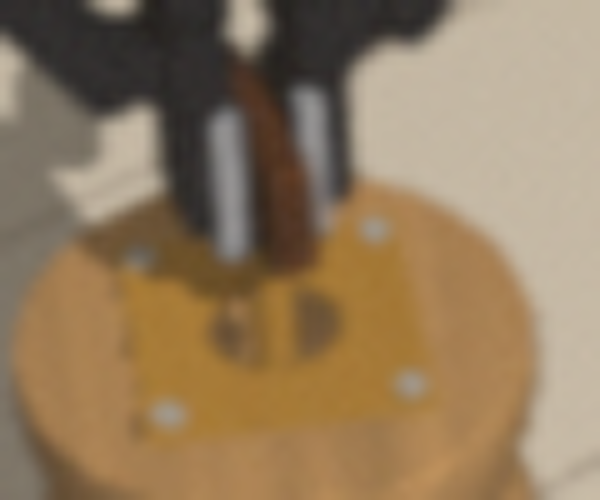

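The hole spans zoom x 210–340 with the shaft at about 252–297, so it is central in that direction to about 1 mm. The depth direction is unresolved. I'll feel for the hole's width lightly with the cone, across the slot first.

move_arm --deltas '[[[0,0,-0.01,0,1],[0,0,-0.02,0,1],[0,0,-0.027,0,1],[0,0,-0.027,0,1],[0,0.0015,-0.027,0,1],[0,0.0025,-0.027,0,1],[0,0.0025,-0.027,0,1]]]'

```text
clock: 24.35
position: [0.5005, -0.1699, 0.1248]
ee_rot: [-0.0, 0.809, 0.588, -0.0]
contact_force: [-0.4, 0.4, -1.7]
width: 0.0093
gripper_force: 50.5
```

```bash
python3 -c "
from h import *
feel(3)"
```

```text
F [-0.07 -0.21 -1.42] M [-0.006 -0.024 -0.022] pos [ 0.5004 -0.1699  0.1248] yaw 72.05 t 24.5
```

move_arm --deltas '[[[0,0.0006,0,0,1],[0,0.0012,0,0,1],[0,0.0012,0,0,1]]]'

```text
clock: 24.8
position: [0.5011, -0.1701, 0.1249]
ee_rot: [-0.0, 0.809, 0.588, -0.0]
contact_force: [-1.2, -0.0, -1.2]
width: 0.009
gripper_force: 50.5
```

```bash
python3 -c "
from h import *
feel(3)"
```

```text
F [-1.24  0.06 -1.3 ] M [ 0.06   0.256 -0.018] pos [ 0.5011 -0.1701  0.1249] yaw 72.05 t 24.95
```

move_arm --deltas '[[[0,-0.003,0,0,1],[0,-0.006,0,0,1],[0,-0.007,0,0,1],[0,-0.007,0,0,1]]]'

```text
clock: 25.35
position: [0.4962, -0.1685, 0.1252]
ee_rot: [0.0, 0.809, 0.588, 0.0]
contact_force: [0.5, -0.1, -1.3]
width: 0.0094
gripper_force: 50.5
```

```bash
python3 -c "
from h import *
feel(3)"
```

```text
F [-0.28 -0.07 -1.35] M [ 0.013 -0.016 -0.009] pos [ 0.4963 -0.1686  0.1251] yaw 72.05 t 25.5
```

move_arm --deltas '[[[0,-0.0008,0,0,1],[0,-0.0015,0,0,1],[0,-0.0015,0,0,1]]]'

```text
clock: 25.8
position: [0.4949, -0.1681, 0.125]
ee_rot: [-0.0, 0.809, 0.588, 0.0]
contact_force: [0.6, 0.3, -1.6]
width: 0.0094
gripper_force: 50.5
```

```bash
python3 -c "
from h import *
feel(3)"
```

```text
F [-0.03 -0.06 -0.83] M [-0.027  0.024 -0.018] pos [ 0.495  -0.1682  0.125 ] yaw 72.05 t 25.95
```

move_arm --deltas '[[[0,-0.0006,0,0,1],[0,-0.001,0,0,1],[0,-0.001,0,0,1]]]'

```text
clock: 26.25
position: [0.4944, -0.168, 0.1251]
ee_rot: [0.0, 0.809, 0.588, 0.0]
contact_force: [-0.2, -0.6, -1.5]
width: 0.0092
gripper_force: 50.5
```

```bash
python3 -c "
from h import *
feel(3)"
```

```text
F [ 0.49  0.08 -1.38] M [-0.023 -0.064 -0.014] pos [ 0.4944 -0.168   0.1251] yaw 72.05 t 26.4
```

Contacts are at x≈0.5009 and 0.4945, so the true centre is x≈0.4977 and I was 1.1–1.5 mm off. Recentring, lowering and pressing lightly again at 72°.

move_arm --deltas '[[[0,0.0043,0,0,1],[0,0.0043,0,0,1],[0,0.0043,0.01,0,1],[0,0.0043,0.02,0,1],[0,0.0043,0.026,0,1],[0,0.0043,0.028,0,1],[0,0.0043,0.03,0,1],[0,0.0043,0.03,0,1]]]'

```text
clock: 27.2
position: [0.497, -0.1687, 0.1009]
ee_rot: [-0.001, 0.809, 0.588, -0.0]
contact_force: [-0.7, 0.2, 2.1]
width: 0.0094
gripper_force: 50.9
```

```bash
python3 -c "
from h import *
feel(4)"
```

```text
F [-1.27  0.56  0.65] M [0.131 0.251 0.014] pos [ 0.4976 -0.169   0.1013] yaw 72.05 t 27.4
```

move_arm --deltas '[[[0,0,-0.001,0,1],[0,0,0,-0.05,1],[0,0,0,-0.1,1],[0,0,0,-0.13,1],[0,0,0,-0.13,1]]]'

```text
clock: 27.9
position: [0.4985, -0.1692, 0.1015]
ee_rot: [0.001, 0.722, 0.692, 0.001]
contact_force: [-0.5, 0.1, 0.9]
width: 0.0092
gripper_force: 50.7
```

```bash
python3 -c "
from h import *
feel(4)"
```

```text
F [0.58 0.27 0.46] M [ 0.108 -0.208 -0.027] pos [ 0.4982 -0.1692  0.1014] yaw 87.59 t 28.1
```

move_arm --deltas '[[[0,0,0,-0.04,1],[0,0,0,-0.08,1],[0,0,0,-0.1,1],[0,0,0,-0.1,1]]]'

```text
clock: 28.5
position: [0.4971, -0.169, 0.1007]
ee_rot: [-0.0, 0.645, 0.764, -0.0]
contact_force: [0.3, -0.5, -0.7]
width: 0.009
gripper_force: 50.5
```

```bash
python3 -c "
from h import *
feel(5)"
```

```text
F [-0.28 -0.16 -1.24] M [-0.021  0.001  0.026] pos [ 0.4974 -0.169   0.101 ] yaw 99.61 t 28.75
```

The force fell back to free weight at 99.6°: the slot is over the bar. Lowering to seat.

move_arm --deltas '[[[0,0,0.002,0,1],[0,0,0.0035,0,1],[0,0,0.004,0,1],[0,0,0.004,0,1]]]'

```text
clock: 29.15
position: [0.4974, -0.1689, 0.0977]
ee_rot: [-0.0, 0.645, 0.764, 0.0]
contact_force: [0.2, 0.6, -0.2]
width: 0.0093
gripper_force: 50.5
```

```bash
python3 -c "
from h import *
feel(5)"
```

```text
Traceback (most recent call last):
  File "h.py", line 23, in feel
    manip.get_image("scene");s=manip.get_state();F.append(s["contact_force"]);M.append(s["moment"])
    ~~~~~~~~~~~~~~~^^^^^^^^^
ValueError: 200 camera calls are used up
```

Cameras are exhausted, so I'll go on by force alone. Seated 3 mm deep; winding clockwise, first 20°, which is safe because at least 23° of winding remains.

move_arm --deltas '[[[0,0,0,0.03,1],[0,0,0,0.07,1],[0,0,0,0.11,1],[0,0,0,0.15,1],[0,0,0,0.165,1],[0,0,0,0.165,1]]]'

```text
clock: 29.9
position: [0.4972, -0.1691, 0.0979]
ee_rot: [-0.0, 0.767, 0.642, -0.0]
contact_force: [-0.3, -0.7, -1.7]
width: 0.0088
gripper_force: 50.5
```

```bash
sed -i 's/manip.get_image("scene");s=/s=/' h.py; python3 -c "
from h import *
feel(1)"
```

```text
F [-0.31 -0.73 -1.75] M [-0.07   0.173  0.083] pos [ 0.4972 -0.1691  0.0979] yaw 79.87 t 29.9
```

move_arm --deltas '[[[0,0,0,0.03,1],[0,0,0,0.05,1],[0,0,0,0.05,1]]]'

```text
clock: 30.2
position: [0.4973, -0.169, 0.0978]
ee_rot: [-0.0, 0.799, 0.601, -0.0]
contact_force: [-0.0, 0.2, -1.5]
width: 0.0092
gripper_force: 50.5
```

```bash
python3 -c "
from h import *
feel(1)"
```

```text
F [-0.04  0.2  -1.54] M [-0.123  0.17   0.016] pos [ 0.4973 -0.169   0.0978] yaw 73.9 t 30.2
```

```bash
sed -i 's/print("F",/print("e6",round(float(s["effort"][5]),4),"q6",round(float(s["qpos"][5]),4),"F",/' h.py; python3 -c "
from h import *
feel(1)"
```

```text
e6 0.2316 q6 -0.1789 F [-0.04  0.2  -1.54] M [-0.123  0.17   0.016] pos [ 0.4973 -0.169   0.0978] yaw 73.9 t 30.2
```

move_arm --deltas '[[[0,0,0,0.03,1],[0,0,0,0.03,1],[0,0,0,0.03,1]]]'

```text
clock: 30.5
position: [0.4974, -0.169, 0.0979]
ee_rot: [-0.0, 0.817, 0.576, -0.0]
contact_force: [-1.1, -1.5, -1.0]
width: 0.0092
gripper_force: 50.5
```

```bash
python3 -c "
from h import *
feel(1)"
```

```text
e6 0.0501 q6 -0.1172 F [-1.15 -1.5  -1.05] M [-0.106  0.223  0.061] pos [ 0.4974 -0.169   0.0979] yaw 70.36 t 30.5
```

Joint-6 effort settles at 0.050 N m, exactly the winder's friction, so it makes a clean stop detector.

move_arm --deltas '[[[0,0,0,0.03,1],[0,0,0,0.03,1],[0,0,0,0.03,1]]]'

```text
clock: 30.8
position: [0.4974, -0.169, 0.0978]
ee_rot: [-0.0, 0.835, 0.55, -0.0]
contact_force: [-1.4, -1.4, -0.5]
width: 0.009
gripper_force: 50.5
```

```bash
python3 -c "
from h import *
feel(1)"
```

```text
e6 0.0498 q6 -0.0544 F [-1.43 -1.39 -0.52] M [-0.137  0.152  0.018] pos [ 0.4974 -0.169   0.0978] yaw 66.77 t 30.8
```

move_arm --deltas '[[[0,0,0,0.025,1],[0,0,0,0.025,1],[0,0,0,0.025,1]]]'

```text
clock: 31.1
position: [0.4975, -0.169, 0.0979]
ee_rot: [0.0, 0.849, 0.528, 0.0]
contact_force: [-1.5, -0.8, -1.3]
width: 0.0092
gripper_force: 50.5
```

```bash
python3 -c "
from h import *
feel(1)"
```

```text
e6 0.0484 q6 -0.0019 F [-1.48 -0.81 -1.25] M [-0.183  0.183  0.045] pos [ 0.4975 -0.169   0.0979] yaw 63.75 t 31.1
```

move_arm --deltas '[[[0,0,0,0.025,1],[0,0,0,0.025,1],[0,0,0,0.025,1]]]'

```text
clock: 31.4
position: [0.4975, -0.169, 0.0978]
ee_rot: [-0.0, 0.863, 0.506, 0.0]
contact_force: [-0.3, -0.6, -1.4]
width: 0.0094
gripper_force: 50.5
```

```bash
python3 -c "
from h import *
feel(1)"
```

```text
e6 0.0493 q6 0.0506 F [-0.26 -0.59 -1.41] M [-0.189  0.167  0.011] pos [ 0.4975 -0.169   0.0978] yaw 60.75 t 31.4
```

move_arm --deltas '[[[0,0,0,0.02,1],[0,0,0,0.02,1],[0,0,0,0.02,1]]]'

```text
clock: 31.7
position: [0.4975, -0.169, 0.0978]
ee_rot: [0.0, 0.873, 0.487, 0.0]
contact_force: [-0.6, -1.2, -1.6]
width: 0.0093
gripper_force: 50.5
```

```bash
python3 -c "
from h import *
feel(1)"
```

```text
e6 0.0531 q6 0.0927 F [-0.65 -1.18 -1.58] M [-0.157  0.167  0.008] pos [ 0.4975 -0.169   0.0978] yaw 58.33 t 31.7
```

move_arm --deltas '[[[0,0,0,0.02,1],[0,0,0,0.02,1],[0,0,0,0.02,1]]]'

```text
clock: 32.0
position: [0.4975, -0.169, 0.0978]
ee_rot: [0.0, 0.883, 0.469, -0.0]
contact_force: [-0.8, -1.1, -1.8]
width: 0.009
gripper_force: 50.5
```

```bash
python3 -c "
from h import *
feel(1)"
```

```text
e6 0.1096 q6 0.1346 F [-0.83 -1.06 -1.81] M [-0.158  0.186  0.105] pos [ 0.4975 -0.169   0.0978] yaw 55.93 t 32.0
```

Torque is rising to 0.11 N m, which should be the stop. Half a degree more to confirm.

move_arm --deltas '[[[0,0,0,0.005,1],[0,0,0,0.005,1],[0,0,0,0.005,1]]]'

```text
clock: 32.3
position: [0.4976, -0.169, 0.0978]
ee_rot: [-0.0, 0.886, 0.464, 0.0]
contact_force: [-0.2, -0.7, -0.9]
width: 0.0088
gripper_force: 50.6
```

```bash
python3 -c "
from h import *
feel(1)"
```

```text
e6 0.1162 q6 0.1463 F [-0.21 -0.71 -0.87] M [-0.232  0.177  0.133] pos [ 0.4976 -0.169   0.0978] yaw 55.26 t 32.3
```

move_arm --deltas '[[[0,0,0,0.006,1],[0,0,0,0.006,1],[0,0,0,0.006,1]]]'

```text
clock: 32.6
position: [0.4975, -0.169, 0.0978]
ee_rot: [-0.0, 0.889, 0.458, 0.0]
contact_force: [-0.6, -0.0, -1.6]
width: 0.0091
gripper_force: 50.5
```

```bash
python3 -c "
from h import *
feel(1)"
```

```text
e6 0.1393 q6 0.159 F [-0.58 -0.   -1.63] M [-0.183  0.18   0.121] pos [ 0.4975 -0.169   0.0978] yaw 54.53 t 32.6
```

move_arm --deltas '[[[0,0,0,0.007,1],[0,0,0,0.007,1],[0,0,0,0.007,1]]]'

```text
clock: 32.9
position: [0.4975, -0.169, 0.0979]
ee_rot: [-0.0, 0.892, 0.452, 0.0]
contact_force: [-1.1, -0.5, -0.8]
width: 0.0094
gripper_force: 50.5
```

```bash
python3 -c "
from h import *
feel(1)"
```

```text
e6 0.1641 q6 0.1738 F [-1.11 -0.45 -0.81] M [-0.223  0.124  0.184] pos [ 0.4975 -0.169   0.0979] yaw 53.69 t 32.9
```

The stop is confirmed: steady rise of 0.03 N m per degree up to 0.164, well below 0.25. Backing off into the slack, then lifting out.

move_arm --deltas '[[[0,0,0,-0.04,1],[0,0,0,-0.09,1],[0,0,0,-0.09,1],[0,0,0,-0.09,1]]]'

```text
clock: 33.3
position: [0.4978, -0.1688, 0.0979]
ee_rot: [-0.0, 0.846, 0.532, 0.0]
contact_force: [0.1, -0.9, -1.3]
width: 0.0092
gripper_force: 50.5
```

```bash
python3 -c "
from h import *
feel(1)"
```

```text
e6 -0.0228 q6 -0.0124 F [ 0.08 -0.91 -1.32] M [-0.011 -0.015 -0.038] pos [ 0.4978 -0.1688  0.0979] yaw 64.34 t 33.3
```

move_arm --deltas '[[[0,0,0,0.03,1],[0,0,0,0.03,1],[0,0,0,0.03,1]]]'

```text
clock: 33.6
position: [0.4976, -0.1689, 0.0979]
ee_rot: [-0.0, 0.862, 0.507, 0.0]
contact_force: [-0.4, 0.4, -0.6]
width: 0.0093
gripper_force: 50.5
```

```bash
python3 -c "
from h import *
feel(1)"
```

```text
e6 0.0271 q6 0.0478 F [-0.45  0.42 -0.57] M [0.019 0.034 0.068] pos [ 0.4976 -0.1689  0.0979] yaw 60.9 t 33.6
```

move_arm --deltas '[[[0,0,0,0,1],[0,0,0,0,1],[0,0,0,0,1]]]'

```text
clock: 33.9
position: [0.4975, -0.1689, 0.0978]
ee_rot: [-0.0, 0.862, 0.507, 0.0]
contact_force: [0.3, 0.7, -0.4]
width: 0.0087
gripper_force: 50.5
```

```bash
python3 -c "
from h import *
feel(1)"
```

```text
e6 0.004 q6 0.0481 F [ 0.33  0.72 -0.37] M [ 0.062 -0.017  0.044] pos [ 0.4975 -0.1689  0.0978] yaw 60.89 t 33.9
```

move_arm --deltas '[[[0,0,0,0.03,1],[0,0,0,0.045,1],[0,0,0,0.045,1],[0,0,0,0.045,1],[0,0,0,0.045,1]]]'

```text
clock: 34.4
position: [0.4976, -0.1689, 0.0978]
ee_rot: [-0.0, 0.885, 0.466, 0.0]
contact_force: [-1.4, 0.9, -0.3]
width: 0.009
gripper_force: 50.5
```

```bash
python3 -c "
from h import *
feel(1)"
```

```text
e6 0.0961 q6 0.1418 F [-1.43  0.9  -0.28] M [0.051 0.008 0.103] pos [ 0.4976 -0.1689  0.0978] yaw 55.52 t 34.4
```

Still at the stop. Release and lift out.

move_arm --deltas '[[[0,0,0,-0.045,1],[0,0,0,-0.045,1],[0,0,0,-0.045,1],[0,0,-0.005,-0.045,1],[0,0,-0.015,-0.045,1],[0,0,-0.03,-0.045,1],[0,0,-0.05,-0.045,1],[0,0,-0.08,-0.045,1],[0,0,-0.11,-0.045,1],[0,0,-0.115,-0.045,1],[0,0,-0.115,-0.045,1]]]'

```text
clock: 35.5
position: [0.498, -0.1692, 0.1911]
ee_rot: [0.001, 0.862, 0.507, 0.001]
contact_force: [1.0, 0.5, -1.4]
width: 0.0093
gripper_force: 50.6
```

```bash
python3 -c "
from h import *
feel(1);go(.4620,.1068,.185,166.4)"
```

```text
e6 0.0013 q6 0.0483 F [ 0.98  0.47 -1.42] M [-0.041 -0.008  0.006] pos [ 0.498  -0.1692  0.1911] yaw 60.88 t 35.5
yaw 60.88 pos [ 0.498  -0.1692  0.1911] row [ 0.27952 -0.20722  0.00707] -0.87933 F [ 0.98  0.47 -1.42] M [-0.041 -0.008  0.006] w 0.0093 t 35.5
```

move_arm --deltas '[[[0.02,-0.015,0,-0.07,1],[0.05,-0.037,0,-0.14,1],[0.085,-0.063,0,-0.21,1],[0.12,-0.089,0.003,-0.28,1],[0.155,-0.115,0.005,-0.35,1],[0.19,-0.141,0.007,-0.42,1],[0.22,-0.163,0.007,-0.49,1],[0.25,-0.185,0.007,-0.56,1],[0.27,-0.2,0.007,-0.63,1],[0.2795,-0.2072,0.007,-0.7,1],[0.2795,-0.2072,0.007,-0.77,1],[0.2795,-0.2072,0.007,-0.84,1]]]'

```text
clock: 36.7
position: [0.4603, 0.1075, 0.1828]
ee_rot: [-0.001, 0.156, 0.988, -0.0]
contact_force: [-0.1, 1.1, -1.0]
width: 0.0094
gripper_force: 50.5
```

```bash
python3 -c "
from h import *
go(.4620,.1068,.0775,166.4)"
```

```text
yaw 162.1 pos [0.4603 0.1075 0.1828] row [-2.6800e-03  4.0000e-05  1.3166e-01] -0.03587 F [-0.14  1.1  -1.03] M [-0.037 -0.001 -0.094] w 0.0094 t 36.7
```

move_arm --deltas '[[[0,0,0,-0.036,1],[0,0,0.03,-0.036,1],[0,0,0.06,-0.036,1],[0,0,0.07,-0.036,1],[0,0,0.07,-0.036,1],[0,0,0.07,-0.036,1]]]'

```text
clock: 37.3
position: [0.4618, 0.107, 0.1284]
ee_rot: [0.0, 0.122, 0.993, 0.0]
contact_force: [0.1, 0.1, -0.6]
width: 0.0093
gripper_force: 50.5
```

```bash
python3 -c "
from h import *
go(.4620,.1068,.0775,166.4)"
```

```text
yaw 166.0 pos [0.4618 0.107  0.1284] row [-0.00036 -0.00022  0.06365] -0.00329 F [ 0.08  0.13 -0.65] M [0.    0.013 0.02 ] w 0.0093 t 37.3
```

move_arm --deltas '[[[-0.0003,0,0.02,-0.003,1],[-0.0003,0,0.035,-0.003,1],[-0.0003,0,0.05,-0.003,1],[-0.0003,0,0.06,-0.003,1],[-0.0003,0,0.06,-0.003,1],[-0.0003,0,0.06,-0.003,1]]]'

```text
clock: 37.9
position: [0.4623, 0.107, 0.0809]
ee_rot: [0.001, 0.119, 0.993, 0.0]
contact_force: [-0.1, 0.1, -1.3]
width: 0.0093
gripper_force: 50.5
```

```bash
python3 -c "
from h import *
go(.4620,.1068,.0765,166.4)"
```

```text
yaw 166.36 pos [0.4623 0.107  0.0809] row [ 0.00035 -0.00036  0.00547] -0.00031 F [-0.06  0.05 -1.27] M [-0.022 -0.009  0.041] w 0.0093 t 37.9
```

Inside the hole with no contact. Settle to the floor.

move_arm --deltas '[[[0,0,0.002,0,1],[0,0,0.004,0,1],[0,0,0.0055,0,1],[0,0,0.0055,0,1]]]'

```text
clock: 38.3
position: [0.4619, 0.107, 0.0761]
ee_rot: [0.0, 0.119, 0.993, 0.0]
contact_force: [0.9, -0.0, 0.8]
width: 0.0092
gripper_force: 50.8
```

Floor contact is felt, so I'll open and then retreat upward.

move_arm --deltas '[[[0,0,0,0,0.7],[0,0,0,0,0.4],[0,0,0,0,0],[0,0,0,0,-0.5],[0,0,0,0,-1],[0,0,0,0,-1],[0,0,0,0,-1],[0,0,0,0,-1]]]'

```text
clock: 39.1
position: [0.4617, 0.1069, 0.0759]
ee_rot: [0.0, 0.119, 0.993, 0.0]
contact_force: [0.0, 1.7, -0.2]
width: 0.0852
gripper_force: 0.0
```

move_arm --deltas '[[[0,0,-0.02,0,-1],[0,0,-0.06,0,-1],[0,0,-0.12,0,-1],[0,0,-0.18,0,-1],[0,0,-0.2,0,-1],[0,0,-0.2,0,-1],[0,0,-0.2,0,-1],[0,0,-0.2,0,-1],[0,0,-0.2,0,-1]]]'

```text
clock: 40.0
position: [0.4607, 0.1069, 0.2342]
ee_rot: [-0.002, 0.119, 0.993, -0.0]
contact_force: [0.2, -1.5, -0.0]
width: 0.0853
gripper_force: 0.0
```

```bash
python3 -c "
from h import *
feel(1)
try: manip.get_image('top')
except Exception as e: print(e)"
```

```text
e6 -0.0 q6 -1.2523 F [ 0.15 -1.51 -0.02] M [-0.013 -0.015 -0.018] pos [0.4607 0.1069 0.2342] yaw 166.36 t 40.0
200 camera calls are used up
```

```bash
python3 -c "
from rig import manip
print(manip.sign_off())"
```

```text
the job is handed in; nothing more can be done
None
```

I wound the winder clockwise to its stop, peaking at about 0.16 N m, put the key back in its stand, and handed the job in at 40 s. I had used all 200 camera calls, so the stop and the key's placing were checked by force only, with no final picture; while centring, the key touched the guard's hole at about 1 N.

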